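# Take the left-hand spinner and the blade off a desk fan for washing

## Robot

A 6-joint arm with a two-finger parallel gripper is mounted at the origin on a cart in front of the work surface, level with it; the furniture and walls round the work are solid. World frame = base frame: x ahead of the robot, y to its left, z up, the work surface at z = 0. Lengths are in mm, angles in rad, forces in N, time in s.
With the tool pointing down it reaches from about 350 to 725 mm from the base axis. Payload 6 kg.
Tool frame: the origin (TCP) lies on the centre line of the jaws, within the pads' length; the fingertips stand 14 mm ahead of it and the grasp point (between the pads) lies 5 mm behind it (bot.tip_reach is the distance from the TCP to the fingertips, in mm); z points along the fingers, y is the direction in which the jaws open and shut (so a half turn about z gives the same grasp; the last joint's range is limited). The gripper opens to 85 mm and grips with 20 to 120 N. Pads are 22 mm wide; open, the fingers measure 114 mm over their backs; the gripper's body (76 mm by 85 mm) begins 54 mm behind the grasp point. The pads swing forward as they close: fully open they stand 13 mm farther back than shut.
Start: joints at [1.625, 0.04, 0.085, 0, -1.615, -0.334], TCP at [165.672, 576.652, 245.261] pointing down, gripper open.
Joint ranges: [-2.56, 2.56], [-1.29, 2.01], [-1.08, 1.49], [-3.29, 1.98], [-2.81, -0.18], [-2.99, 2.99]. Speed limits (rad/s): [2.57, 2.57, 3.01, 3.14, 3.14, 3.14].

## Interface

Orientations are given as a unit quaternion [x, y, z, w].
In Python, from workcell import bot gives the robot as it stands. The module is installed in compiled form; this text tells all that it offers. Calls block until the motion is done:
- bot.movep(position, orientation): joint-space move of the TCP to a pose.
- bot.move_l(position, v=150, frame=None): straight line of the TCP; frame=None keeps the orientation; v is the mean speed in mm/s.
- bot.goto_joints(angles): joint-space move.
- bot.let_go() and bot.clamp(newtons=None): open the fingers fully, or close them until they stop; newtons is the grip in N (None keeps the last).
- bot.hold(seconds).
- bot.solve_ik(position, orientation): joint angles nearest the present ones, or None.
- bot.observe(): the state.
- bot.camera(name): name is "scene" or "top" or "wrist"; returns the picture (420x560x3 uint8, red, green, blue); there is no depth.
- bot.get_calibration(name): a dict with "fovy" (degrees; the focal length in pixels is half the picture's height over the tangent of half this angle, whatever the lens; pixels are square), "cx", "cy" (the principal point, pixels), "R" (3x3) and "t" (3): a world point X has camera coordinates R X + t. Camera axes: x right, y down, z forward; pixel columns grow to the right and rows downward; lengths in mm; the calibration is good to about 2 mm. A picture is of the moment at which its call begins: read the wrist's pose just before it. get_calibration takes no time and is no camera call; for the wrist camera it gives the pose at the moment of the call.
A pose or a line that the arm cannot do raises bot.PlanningError and nothing moves.
- bot.hand_in(): hands the job in, once; it reports no verdict.
The state is a dict: "clock": time; "joint_pos": joint angles; "dq": joint speeds; "effort": joint torques, N m; "ee_pos": TCP position; "tool_rot": TCP orientation; "contact_force": force on the tool from outside, world axes, zero at the start; "wrist_torque": the same for the moment, N m; "opening": opening from 0.0 (shut) to 1.0 (fully open).
Only numpy, scipy, OpenCV 4.12 (cv2) and the standard library are available. Lean on these libraries where they do the work, as an engineer would, in place of code of your own. Each camera call takes 0.05 s, during which the arm holds its last target. There are 200 camera calls.

## Task

The desk fan has been tipped face up with its front guard off so that the dusty blade can be washed. Unscrew the spinner that holds the blade on, turning it the way of the arrow engraved on its top (its thread is left-handed), and put it in the white porcelain saucer; then lift the blade off the shaft and lay it flat inside the upturned guard, hub upward. Do not force the thread, and leave the other things where they stand.

Things in the scene. Friction and masses are not known exactly. Their poses are not given: they have to be found in the camera images.
- fan: White desk fan, fixed, facing straight up, its guard off. Origin: foot centre on the desk; z up along the shaft. Shroud 160 mm across, rim 101 mm above the desk; tilt pivots reach 98 mm out on its +y and -y sides. Upright steel shaft in the middle, 18 mm thick, does not turn, top at 139.5 mm; above the hub it bears a coarse two-start left-hand thread, 26 mm over the ridges.
- spinner: Grey ribbed knob, 42 mm across, 30 mm high, 30 g; origin: centre of its underside, z up. Starts screwed down on the blade's hub, underside 118 mm above the desk. Arrow engraved in its top runs clockwise from above: that LOOSENS it. Rises 3.5 mm per rad, stays where left, lets go after 2.2 to 2.5 rad clockwise, then lifts off (30 mm clears the shaft). Jams if pulled or turned the other way.
- blade: Grey fan blade, 124 mm across, 70 g, loose on the shaft under the spinner, keyed by a cross pin. Hub 52 mm across, 38 mm high, bore 31 mm; five vanes stand out 2 to 18 mm above its underside, the top 20 mm of the hub is bare to grasp. Origin: centre of the hub's underside, z up; 80 mm above the desk at the start. Lifts straight up once the spinner is off; 60 mm clears the shaft.
- guard: The fan's white front guard, lying upturned on the desk as a shallow round tray, loose, 140 g: 151 mm outside, 145 mm inside, floor 4 mm thick, rim 18 mm above the desk. Origin at the centre of its underside, z up. The blade fits in it flat with 10 mm to spare all round, hub standing on the middle of the floor.
- saucer: White porcelain saucer, loose, 200 g, 110 mm across the rim, 16 mm high, its flat floor 60 mm across and 5 mm thick. Origin: centre of its underside, z up.
- cup: Lidded lilac plastic paint cup, 64 mm across, 60 mm high, a bystander. Origin at the centre of its underside.
- medium: Small bottle of painting medium with white cap, 47 mm across, 95 mm high, a bystander. Origin at the centre of its underside.
- vial: Tiny corked glass vial, 31 mm across, 43 mm high, a bystander. Origin at the centre of its underside.
- stone: Beach pebble, 21 x 36 x 18 mm, a bystander. Origin at the centre of its underside.
Not all that is in view belongs to the job. Several things have the shape of the spinner; the one meant has the colours described above.

How it is judged (in metres and radians):
On the way, in this order (a step that is already met when the one before it is completed fails the run):
1. the spinner is unscrewed and lifted clear of the shaft (z of spinner in the frame of fan above 0.142 m), for 0.1 s.
2. the spinner lies in the saucer (horizontal distance between spinner and saucer below 0.045 m and z of spinner in the frame of saucer below 0.03 m), for 0.2 s.
3. the blade is lifted clear of the shaft (z of blade in the frame of fan above 0.142 m), for 0.1 s.
At the end, for the whole second after the job is handed in: The spinner is at rest in the saucer (within 45 mm of its middle, underside under 30 mm above the saucer's underside), the blade lies flat and still in the upturned guard, hub up (within 18 mm of its middle, on its floor, level within 0.1 rad), and saucer and guard stand level (all of step 2 and angle between saucer's own z axis and vertical below 0.15 rad and horizontal distance between blade and guard below 0.018 m and z of blade in the frame of guard below 0.009 m and angle between each of blade, guard's own z axis and vertical below 0.1 rad and linear speed of each of spinner, blade below 0.02 m/s); the robot touches nothing.
It fails at once if the thread is forced: more than 100 N between spinner and fan (contact force between spinner and fan above 100 N).
It fails at once if a bystander (cup, bottle, vial or pebble) is moved by more than 30 mm (distance of any of cup, medium, vial, stone from where it was at the start of the episode above 0.03 m).
It also fails if it takes over 61 s, if anything falls off the work surface, if the arm or the gripper's body presses on something with over 40 N, if the wrist force passes 120 N, or if a joint passes its speed limit or range.

## Working session

There is one attempt and no reset: what is moved stays moved. The work goes in short steps, each a Python script; the robot and the scene stay as the last script left them, time stands still between calls to the robot, and variables do not carry over. Pictures are saved under pics/ and viewed, about 8 in all and at most 12, crops included, and the job is handed in when it is done.

```bash
mkdir -p pics; python3 - <<'E'
from workcell import bot
import cv2
for n in ["top","scene"]:
    im=bot.camera(n); cv2.imwrite(f"pics/{n}0.png",im[:,:,::-1])
    print(n,bot.get_calibration(n))
print(bot.observe())
E
```

```text
top {'fovy': 51.11320082450732, 'cx': 285.95372933547617, 'cy': 208.22458890871027, 'R': array([[ 0.01595305, -0.99984696,  0.00717984],
       [-0.99227791, -0.01671484, -0.12290306],
       [ 0.12300426, -0.00516372, -0.99239271]]), 't': array([-135.83239943,  532.76927897, 1348.16173782])}
scene {'fovy': 46.4741674061808, 'cx': 284.7986158935762, 'cy': 210.28342350822558, 'R': array([[-0.99579783, -0.09040377, -0.01462307],
       [-0.05802196,  0.74635628, -0.66301264],
       [ 0.07085286, -0.65937809, -0.74846537]]), 't': array([ 515.78251175,  176.34068788, 1231.36155324])}
{'clock': 0.1, 'joint_pos': array([ 1.62468350e+00,  4.07811539e-02,  8.39343049e-02, -4.15944701e-04,
       -1.61551021e+00, -3.33684682e-01]), 'dq': array([-0.00165866, -0.00042071,  0.00276212,  0.00193949, -0.00101487,
       -0.00134796]), 'effort': array([-5.70944074e-03, -3.69342291e+01,  3.48281479e+01,  6.95192814e+00,
       -4.54836729e-03,  5.27929700e-06]), 'ee_pos': array([165.55494751, 576.42834098, 244.37354887]), 'tool_rot': array([ 9.90231070e-01, -1.39433770e-01, -5.36032748e-05,  8.05771616e-04]), 'contact_force': array([ 0.51845385, -0.0821156 , -0.57151203]), 'wrist_torque': array([-0.05673992, -0.01246148,  0.0015648 ]), 'opening': 0.9988968704221068}
```

View pics/top0.png

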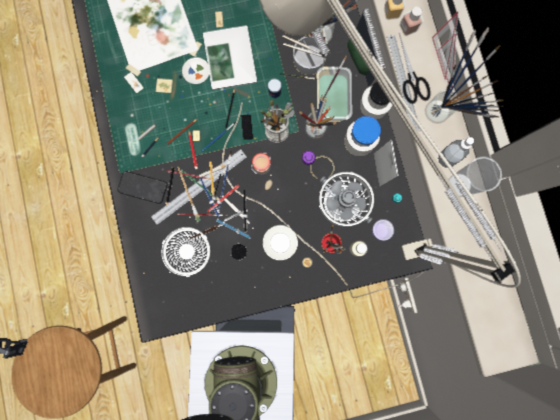

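View pics/scene0.png

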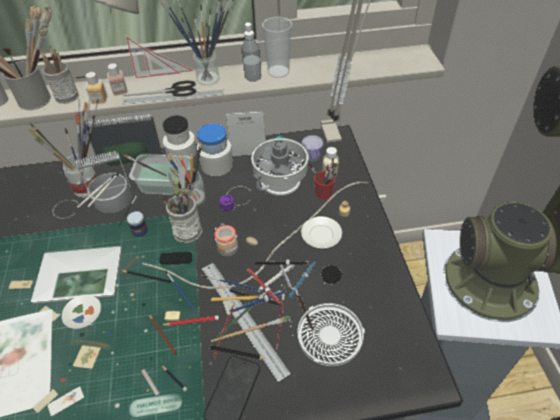

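Top view: fan at about (347,198), saucer (280,243), upturned guard (186,251). The bottle (360,249), lilac cup (383,230), vial (307,262) and pebble (268,184) are bystanders. Next I'll compute coarse positions and get a closer look.

```bash
cat > h.py <<'E'
from workcell import bot
import numpy as np, cv2
from scipy.spatial.transform import Rotation as Rn
def ray(cal,u,v,z):
    f=210/np.tan(np.radians(cal["fovy"])/2)
    R=np.array(cal["R"]);t=np.array(cal["t"])
    d=R.T@np.array([(u-cal["cx"])/f,(v-cal["cy"])/f,1]); c=-R.T@t
    return c+d*(z-c[2])/d[2]
def proj(cal,X):
    f=210/np.tan(np.radians(cal["fovy"])/2)
    p=np.array(cal["R"])@np.array(X)+np.array(cal["t"])
    return np.array([cal["cx"]+f*p[0]/p[2],cal["cy"]+f*p[1]/p[2]])
def down(yaw): # tool z down, jaw axis y at angle yaw from world y
    return (Rn.from_euler('z',yaw)*Rn.from_quat([1,0,0,0])).as_quat()
E
python3 - <<'E'
from h import *
c=bot.get_calibration("top")
for n,u,v,z in [("spinner",349,198,148),("shroud",347,198,101),("saucer",280.5,243,16),("guard",186,251,18),("bottle",360,249,95),("cup",383,230,60),("vial",307,262,43),("stone",268,184,15)]:
    p=ray(c,u,v,z); print(n,p.round(),np.hypot(p[0],p[1]).round())
cal=bot.get_calibration("wrist"); o=bot.observe()
T=Rn.from_quat(o["tool_rot"]).as_matrix()
C=-cal["R"].T@cal["t"]
print("cam in tool",T.T@(C-o["ee_pos"]),"axes",(T.T@cal["R"].T).round(2),cal["fovy"],cal["cx"],cal["cy"])
# yaw options for spinner
p=ray(c,349,198,148)
for yaw in np.arange(-3.1,3.2,.4):
    r=[]
    for z in (134,185,300):
        q=bot.solve_ik([p[0],p[1],z],down(yaw)); r.append(None if q is None else q.round(2))
    print(round(yaw,2),r)
im=bot.camera("top"); cv2.imwrite("pics/crop.png",cv2.resize(im[140:290,140:420,::-1],None,fx=2.8,fy=2.8,interpolation=cv2.INTER_CUBIC))
E
```

```text
spinner [ 554. -308.  148.] 634.0
shroud [ 561. -309.  101.] 640.0
saucer [ 426. -112.   16.] 441.0
guard [396. 184.  18.] 437.0
bottle [ 409. -349.   95.] 537.0
cup [ 469. -426.   60.] 634.0
vial [ 368. -194.   43.] 416.0
stone [615. -68.  15.] 618.0
cam in tool [ 7.85995255e+01 -1.15794148e-01 -1.27852994e+02] axes [[-0.   -0.95 -0.3 ]
 [ 1.   -0.   -0.  ]
 [ 0.   -0.3   0.95]] 63.33930770700803 277.1983185235642 215.13103770250652
-3.1 [array([-0.19,  0.14, -0.01,  0.  , -1.42, -1.34]), array([-0.19,  0.13,  0.07,  0.  , -1.51, -1.34]), array([-0.19,  0.14,  0.3 ,  0.  , -1.72, -1.34])]
-2.7 [array([-0.19,  0.14, -0.01,  0.  , -1.42, -0.94]), array([-0.19,  0.13,  0.07,  0.  , -1.51, -0.94]), array([-0.19,  0.14,  0.3 ,  0.  , -1.72, -0.94])]
-2.3 [array([-0.19,  0.14, -0.01,  0.  , -1.42, -0.54]), array([-0.19,  0.13,  0.07,  0.  , -1.51, -0.54]), array([-0.19,  0.14,  0.3 ,  0.  , -1.72, -0.54])]
-1.9 [array([-0.19,  0.14, -0.01,  0.  , -1.42, -0.14]), array([-0.19,  0.13,  0.07,  0.  , -1.51, -0.14]), array([-0.19,  0.14,  0.3 ,  0.  , -1.72, -0.14])]
-1.5 [array([-0.19,  0.14,
[... 1038 characters left out ...]
([-0.19,  0.14,  0.3 ,  0.  , -1.72,  2.66])]
1.3 [None, None, None]
1.7 [array([-0.19,  0.14, -0.01,  0.  , -1.42, -2.82]), array([-0.19,  0.13,  0.07,  0.  , -1.51, -2.82]), array([-0.19,  0.14,  0.3 ,  0.  , -1.72, -2.82])]
2.1 [array([-0.19,  0.14, -0.01,  0.  , -1.42, -2.42]), array([-0.19,  0.13,  0.07,  0.  , -1.51, -2.42]), array([-0.19,  0.14,  0.3 ,  0.  , -1.72, -2.42])]
2.5 [array([-0.19,  0.14, -0.01,  0.  , -1.42, -2.02]), array([-0.19,  0.13,  0.07,  0.  , -1.51, -2.02]), array([-0.19,  0.14,  0.3 ,  0.  , -1.72, -2.02])]
2.9 [array([-0.19,  0.14, -0.01,  0.  , -1.42, -1.62]), array([-0.19,  0.13,  0.07,  0.  , -1.51, -1.62]), array([-0.19,  0.14,  0.3 ,  0.  , -1.72, -1.62])]
```

View pics/crop.png

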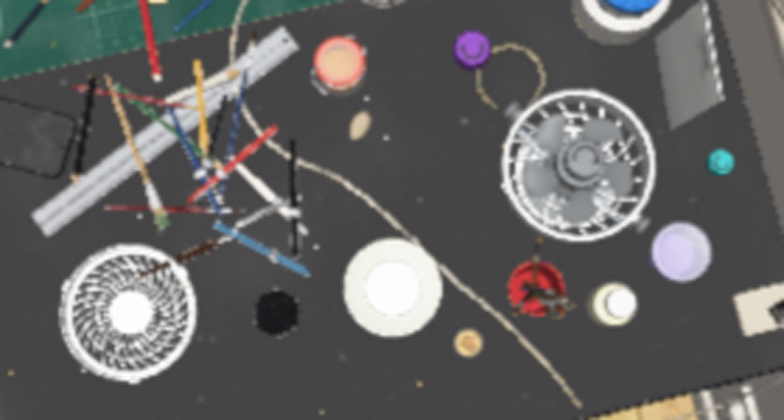

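```bash
python3 - <<'E'
from h import *
import pickle
out={};ims=[]
for n,p in [("guard",(396,184,300)),("saucer",(426,-112,300)),("fan",(556,-308,260))]:
    bot.movep(p,down(-0.46)); bot.hold(0.2)
    cal=bot.get_calibration("wrist"); im=bot.camera("wrist"); out[n]=(cal,im); ims.append(im)
    print(n,bot.observe()["ee_pos"].round(1),bot.observe()["clock"], [proj(cal,(p[0],p[1],z)).round() for z in (0,18,148)])
pickle.dump(out,open("w.pkl","wb"))
m=np.vstack([np.hstack(ims[:2]),np.hstack([ims[2],ims[2]*0])])
cv2.imwrite("pics/m1.png",cv2.resize(m[:,:,::-1],(800,600),interpolation=cv2.INTER_AREA))
E
```

```text
guard [395.9 184.5 299.8] 2.075 [array([278., 171.]), array([278., 174.]), array([278., 203.])]
saucer [ 426.2 -111.2  300. ] 3.4667 [array([278., 172.]), array([278., 174.]), array([279., 203.])]
fan [ 556.1 -307.   261.3] 4.6583 [array([279., 178.]), array([279., 181.]), array([279., 217.])]
```

View pics/m1.png

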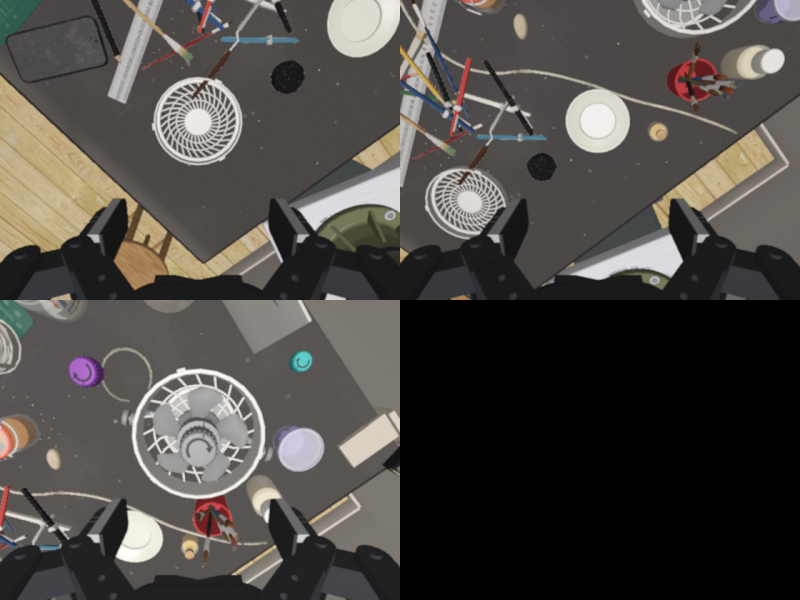

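Guard at about (278,171) full-res in its wrist view, saucer at (277,168) in its own, and the spinner at about (279,207) on the fan. A brush end touches the guard's rim. Fitting centres now.

```bash
python3 - <<'E'
from h import *
import pickle
o=pickle.load(open("w.pkl","rb"))
def circ(im,z,cal,R0,guess,tol=.12):
    g=cv2.GaussianBlur(cv2.cvtColor(im,cv2.COLOR_RGB2GRAY),(3,3),0)
    g=cv2.resize(g,None,fx=2,fy=2,interpolation=cv2.INTER_CUBIC)
    c=cv2.HoughCircles(g,cv2.HOUGH_GRADIENT_ALT,1,4,param1=120,param2=.6,minRadius=int(2*R0*(1-tol)),maxRadius=int(2*R0*(1+tol)))
    return [] if c is None else [(x/2,y/2,r/2,ray(cal,x/2,y/2,z).round(1)) for x,y,r in c[0] if np.hypot(x/2-guess[0],y/2-guess[1])<25]
cal,im=o["fan"]; f=210/np.tan(np.radians(cal["fovy"])/2)
dep=lambda cal,X:(cal["R"]@np.array(X)+cal["t"])[2]
R=f*21/dep(cal,(556,-308,148)); print("spin",R,circ(im,148,cal,R,(279,207)))
R=f*80/dep(cal,(556,-308,101)); print("shroud",R,circ(im,101,cal,R,(279,187)))
# contours of bright areas: hull, min. enclosing ellipse
for n,zz in (("guard",18),("saucer",16),("fan",101)):
    cal,im=o[n]; m=(im.min(2)>140).astype(np.uint8); m=cv2.morphologyEx(m,cv2.MORPH_CLOSE,np.ones((9,9)))
    cs,_=cv2.findContours(m,cv2.RETR_EXTERNAL,cv2.CHAIN_APPROX_NONE)
    for c in cs:
        (x,y),a,b=cv2.fitEllipse(cv2.convexHull(c)) if len(c)>40 else ((0,0),0,0)
        if np.hypot(x-278,y-180)<40: print(n,x,y,a,ray(cal,x,y,zz).round(1), f*2/dep(cal,ray(cal,x,y,zz)))
im=o["fan"][1]; a=cv2.resize(im[110:290,180:400],(733,600),interpolation=cv2.INTER_CUBIC)[:,:400]
b=cv2.resize(o["guard"][1][90:240,200:300],(400,600),interpolation=cv2.INTER_CUBIC)
cv2.imwrite("pics/m2.png",np.hstack([a,b])[:,:,::-1])
E
```

```text
spin 28.165756399243094 [(np.float32(277.0), np.float32(206.0), np.float32(27.525629), array([ 564.6, -310.4,  148. ])), (np.float32(274.5), np.float32(194.5), np.float32(27.734512), array([ 573.2, -312.6,  148. ])), (np.float32(278.5), np.float32(200.0), np.float32(29.01847), array([ 568.2, -313.4,  148. ])), (np.float32(278.0), np.float32(189.5), np.float32(26.665531), array([ 575.4, -316.5,  148. ])), (np.float32(276.5), np.float32(212.0), np.float32(26.535715), array([ 560.6, -308. ,  148. ]))]
shroud 91.19555189861818 [(np.float32(277.0), np.float32(189.5), np.float32(89.93352), array([ 565.9, -310.9,  101. ])), (np.float32(264.5), np.float32(204.5), np.float32(86.6273), array([ 558.6, -295. ,  101. ])), (np.float32(299.0), np.float32(195.0), np.float32(94.48532), array([ 553. , -325.9,  101. ])), (np.float32(293.5), np.float32(176.0), np.float32(94.20354), array([ 570.2, -328.9,  101. ]))]
guard 276.8836669921875 169.21681213378906 (124.50293731689453, 125.1346435546875) [402.  182.5  18. ] 1.6520551917160635
fan 304.040771484375 189.37525939941406 (180.4194793701172, 294.0117492675781) [ 555.6 -332.   101. ] 2.3039525875643276
```

View pics/m2.png

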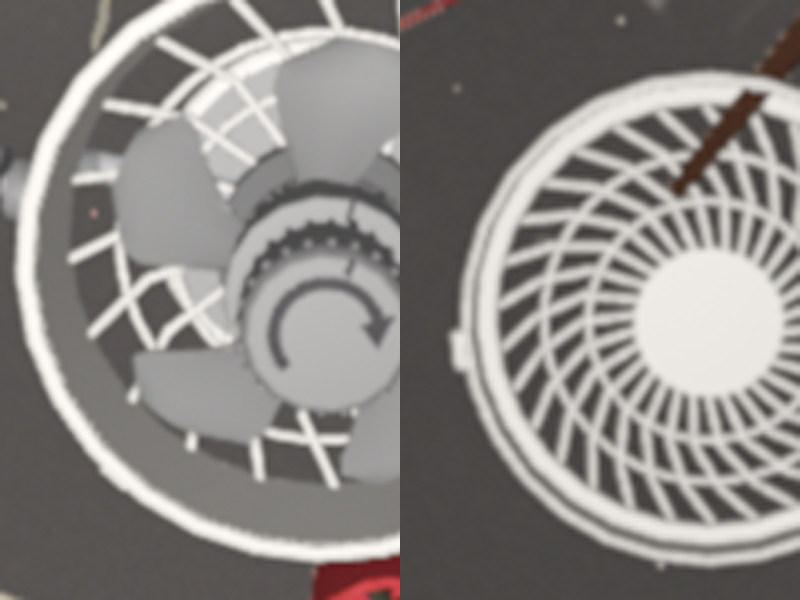

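Spinner face with its clockwise arrow is centred near (277.5,209), so roughly (563,-310). A brown brush end reaches over the guard rim, with its tip at about (270,137); I'll deal with it later. Now I'll grasp the spinner gently and check centring by force.

```bash
python3 - <<'E'
from h import *
cal=bot.get_calibration("wrist"); print("spin",ray(cal,277.5,209,148).round(1))
P=np.array([563,-310.,136]); Y=[-2.0,-0.46]
q=bot.observe()["joint_pos"]; print(q.round(2))
f0=None
for yaw in Y:
    bot.movep([P[0],P[1],175],down(yaw)); bot.move_l(list(P),v=60); bot.hold(.2)
    f0=bot.observe()["contact_force"]
    bot.clamp(20); bot.hold(.3)
    o=bot.observe(); print(yaw,"ee",o["ee_pos"].round(1),"f0",f0.round(1),"f",o["contact_force"].round(1),"tq",o["wrist_torque"].round(2),"open",o["opening"].round(3),o["clock"])
    jaw=Rn.from_quat(o["tool_rot"]).as_matrix()[:,1]; print("jaw",jaw.round(2),"fj",((o["contact_force"]-f0)@jaw).round(2), "ee-cmd", ((o["ee_pos"]-P)@jaw).round(2))
    if yaw==Y[0]: 
        bot.let_go(); bot.move_l([P[0],P[1],175],v=100)
E
```

```text
spin [ 562.3 -309.8  148. ]
[-0.19  0.13  0.21  0.   -1.65  1.3 ]Traceback (most recent call last):
  File "<stdin>", line 10, in <module>
AttributeError: 'float' object has no attribute 'round'
```

```bash
cat > grip.py <<'E'
from h import *
def rep(P,f0=np.zeros(3)):
    o=bot.observe(); jaw=Rn.from_quat(o["tool_rot"]).as_matrix()[:,1]
    print("ee",o["ee_pos"].round(1),"f",o["contact_force"].round(1),"tq",o["wrist_torque"].round(2),"open",round(o["opening"],3),"t",round(o["clock"],1),"j6",o["joint_pos"][5].round(2))
    print("   jaw",jaw.round(2),"fj",((o["contact_force"]-f0)@jaw).round(2),"ee-cmd",((o["ee_pos"]-P)@jaw).round(2))
E
python3 - <<'E'
from grip import *
P=np.array([563,-310.,136])
rep(P)
bot.let_go(); bot.move_l([P[0],P[1],160],v=100)
bot.movep([P[0],P[1],160],down(-.46)); bot.move_l(list(P),v=60); bot.hold(.2)
f0=bot.observe()["contact_force"]; bot.clamp(20); bot.hold(.3); rep(P,f0)
E
```

```text
ee [ 562.2 -309.8  136.3] f [-4.9  3.2  3.3] tq [0.94 1.6  0.01] open 0.477 t 7.8 j6 -0.24
   jaw [-0.91  0.42  0.  ] fj 5.82 ee-cmd 0.82
ee [ 563.1 -310.   136.3] f [-0.3  0.5  1.9] tq [ 0.07  0.1  -0.04] open 0.478 t 11.6 j6 1.3
   jaw [-0.44 -0.9   0.  ] fj -0.09 ee-cmd -0.01
```

```bash
python3 - <<'E'
from grip import *
C=np.array([562.2,-309.7]); z0=bot.observe()["ee_pos"][2]
bot.move_l([C[0],C[1],136],v=20); bot.clamp(60); bot.hold(.1); rep(np.r_[C,136])
for k in range(1,10):
    a=.3*k; P=[C[0],C[1],136+3.5*a]
    bot.move_l(P,v=2.1,frame=down(-.46-a))
    o=bot.observe(); print(round(a,1),o["contact_force"].round(1),o["wrist_torque"].round(2),o["ee_pos"].round(1),o["joint_pos"][5].round(2),round(o["opening"],3))
    if np.linalg.norm(o["contact_force"])>35: print("STOP");break
print(o["clock"])
im=bot.camera("wrist"); s=bot.camera("scene")
cv2.imwrite("pics/t1.png",np.hstack([im[60:360],cv2.resize(s[100:250,200:300],(240,300))[:,:]])[:,:,::-1])
E
```

```text
ee [ 562.4 -309.9  136.5] f [ 2.4 -0.7  4.7] tq [ 0.05 -0.24 -0.01] open 0.464 t 12.2 j6 1.3
   jaw [-0.44 -0.9   0.  ] fj -0.47 ee-cmd 0.05
0.3 [-1.  -0.1  1.9] [ 0.06  0.09 -0.01] [ 561.9 -309.6  136.5] 1.01 0.469
0.6 [0.2 0.9 0.7] [0.02 0.05 0.01] [ 562.  -309.6  137.5] 0.71 0.466
0.9 [-0.1 -0.2 -0.3] [-0.01 -0.   -0.02] [ 562.1 -309.6  138.7] 0.41 0.466
1.2 [-0.3 -1.2 -0. ] [-0.27  0.09  0.03] [ 562.1 -309.8  140.1] 0.11 0.469
1.5 [-0.3 -3.4 -1. ] [-0.84  0.47  0.04] [ 561.9 -310.   141.3] -0.19 0.465
1.8 [-3.5 -3.   0.4] [-1.33  1.22  0.  ] [ 561.6 -310.1  142.2] -0.49 0.463
2.1 [-5.4 -3.2 -1.2] [-1.23  1.6   0.05] [ 561.3 -310.   143.1] -0.79 0.464
2.4 [-5. -2. -1.] [-1.    1.94  0.  ] [ 561.1 -309.8  144. ] -1.09 0.464
2.7 [-6.6 -1.1  1. ] [-0.59  2.1   0.02] [ 561.  -309.6  145.1] -1.39 0.466
16.6917
```

View pics/t1.png

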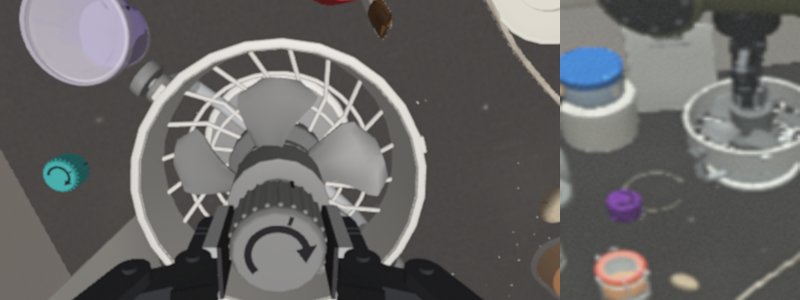

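The arrow kept the same orientation in the camera frame, so the grip didn't slip and the spinner turned about 2.7 rad. Lifting gently with force checks.

```bash
python3 - <<'E'
from grip import *
ok=True
for z in (148,151,155,160,168):
    bot.move_l([561.5,-309.7,z],v=25); o=bot.observe(); print(z,o["contact_force"].round(1),round(o["opening"],3))
    if np.linalg.norm(o["contact_force"])>25: ok=False;print("STOP");break
if ok:
    bot.move_l([561.5,-309.7,230],v=120)
    y=-2.0
    bot.move_l([432,-113.5,200],v=200,frame=down(y)); bot.hold(.2)
    cal=bot.get_calibration("wrist"); im=bot.camera("wrist"); rep(np.array([432,-113.5,200]))
    print(proj(cal,(432,-113.5,16)).round(1))
    cv2.imwrite("pics/s1.png",im[:,:,::-1])
E
```

```text
148 [-4.5  1.2  0.4] 0.464
151 [-5.1  2.9  0.7] 0.464
155 [ 0.8  0.5 -0.9] 0.466
160 [-0.2 -0.2 -0.6] 0.467
168 [ 0.4 -1.4 -0.2] 0.467
ee [ 432.1 -113.9  199.8] f [-0.3 -0.3 -0.3] tq [-0.07 -0.05  0.04] open 0.46 t 20.7 j6 -0.63
   jaw [-0.91  0.42  0.  ] fj 0.1 ee-cmd -0.25
[278.5 193.2]
```

View pics/s1.png

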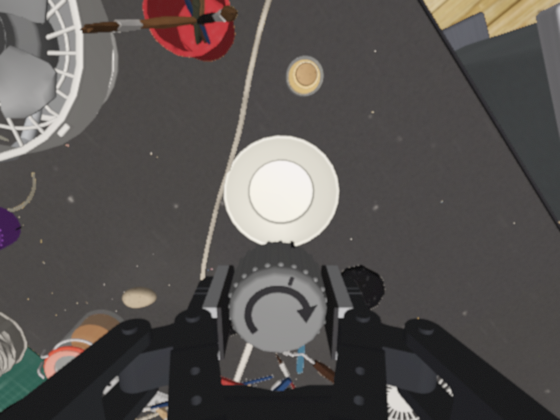

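Spinner is held and clear; saucer centre at (281,191), within about 2 mm of the prediction, nothing in the way. Setting it down, then back to the blade.

```bash
python3 - <<'E'
from grip import *
cal=bot.get_calibration("wrist"); S=ray(cal,281.5,191,16); print("saucer",S.round(1))
bot.move_l([S[0],S[1],60],v=150); bot.move_l([S[0],S[1],26.5],v=40)
o=bot.observe(); print(o["contact_force"].round(1)); bot.let_go()
bot.move_l([S[0],S[1],230],v=200); bot.hold(.1)
cal=bot.get_calibration("wrist"); im=bot.camera("wrist"); im0=im
# to the blade
bot.movep([562.2,-309.7,260],down(-0.46)); bot.hold(.2)
cal=bot.get_calibration("wrist"); im=bot.camera("wrist"); print(proj(cal,(562.2,-309.7,118)).round(1),proj(cal,(562.2,-309.7,139.5)).round(1),bot.observe()["clock"])
cv2.imwrite("pics/b1.png",np.hstack([cv2.resize(im0[80:320,160:400],(400,400)),cv2.resize(im[90:290,180:380],(400,400))])[:,:,::-1])
E
```

```text
saucer [ 428.6 -114.2   16. ]
[ 0.5  0.2 -0.2]
[278.2 206.4] [278.3 214.3] 26.525
```

View pics/b1.png

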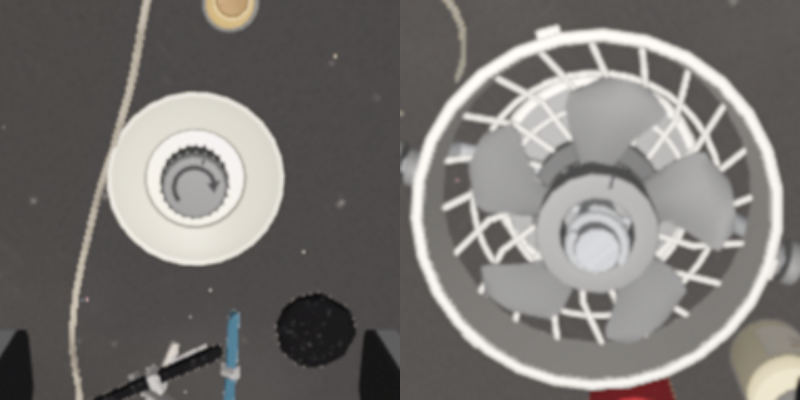

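Spinner lies in the saucer and the blade hub is free, with the shaft at its centre. Next question: how high is the brush end over the guard?

```bash
python3 - <<'E'
from h import *
import pickle
o=pickle.load(open("w.pkl","rb"))
cw,iw=o["guard"]; ct=bot.get_calibration("top"); it=bot.camera("top"); 
def tri(a,b):
    def r(c,p):
        p0=ray(c,*p,0);C=-c["R"].T@c["t"];return C,(p0-C)/np.linalg.norm(p0-C)
    (C1,d1),(C2,d2)=r(*a),r(*b)
    s=np.linalg.lstsq(np.c_[d1,-d2],C2-C1,rcond=None)[0]; A=C1+s[0]*d1;B=C2+s[1]*d2
    return ((A+B)/2).round(1),np.linalg.norm(A-B).round(1)
print("tip",tri((cw,(270,137.5)),(ct,(190,238.2))))
cs=bot.get_calibration("scene")
print("saucer cam guard",[proj(o["saucer"][0],(402,182.5,z)).round() for z in (4,18)])
for n,i,c in (("w",iw,cw),("t",it,ct)):
    hsv=cv2.cvtColor(i,cv2.COLOR_RGB2HSV); print(n,proj(c,(402,182.5,4)).round(1),proj(c,(402,182.5,18)).round(1))
s=bot.camera("scene")
u=o["saucer"][1]
A=cv2.resize(s[270:370,260:393],(533,400),interpolation=cv2.INTER_CUBIC)
p=proj(cs,(402,182.5,10)); print(p)
cv2.imwrite("pics/g1.png",np.vstack([np.hstack([A,cv2.resize(it[220:290,150:197],(267,400),interpolation=cv2.INTER_CUBIC)]),np.hstack([cv2.resize(iw[70:120,240:373],(533,200),interpolation=cv2.INTER_CUBIC),cv2.resize(u[170:245,40:140],(267,200),interpolation=cv2.INTER_CUBIC)])])[:,:,::-1])
E
```

```text
tip (array([437.9, 174.1,  11.5]), np.float64(2.4))
saucer cam guard [array([ 96., 280.]), array([ 91., 285.])]
w [276.9 167.3] [276.9 169.2]
t [187.6 249.3] [186.7 249.2]
[327.49689884 332.37930909]
```

View pics/g1.png

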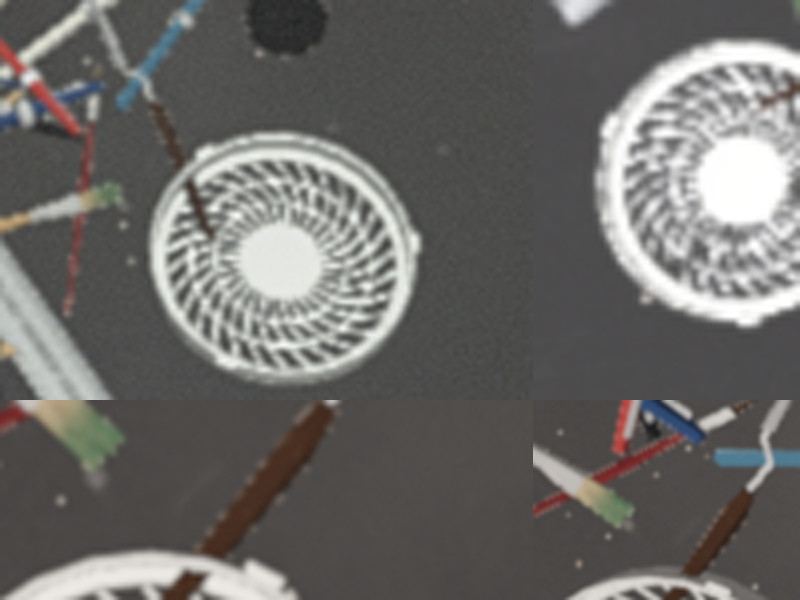

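The brown thing is a palette-knife handle that seems to pass through the guard's rim (scenery, tip at about z = 11 mm). I'll place the blade with a vane gap over it and watch the forces. Grasping and lifting the blade.

```bash
python3 - <<'E'
from grip import *
C=(562.2,-309.7)
bot.move_l([*C,170],v=200); bot.move_l([*C,114],v=80); f0=bot.observe()["contact_force"]
bot.clamp(50); bot.hold(.2); rep(np.array([*C,114]),f0)
ok=True
for z in (118,125,140):
    bot.move_l([*C,z],v=40); o=bot.observe(); print(z,o["contact_force"].round(1),round(o["opening"],3))
    if np.linalg.norm(o["contact_force"])>25: ok=False;print("STOP");break
if ok:
    bot.move_l([*C,230],v=120); bot.hold(.15)
    bot.movep([401,182.5,190],down(-.9)); bot.hold(.2); rep(np.array([401,182.5,190]))
    cal=bot.get_calibration("wrist"); im=bot.camera("wrist"); 
    print([proj(cal,(401,182.5,z)).round(1) for z in (18,156)])
    cv2.imwrite("pics/p1.png",im[:,:,::-1])
E
```

```text
ee [ 562.7 -309.9  115.2] f [-0.1  1.3  6.1] tq [ 0.24 -0.01 -0.01] open 0.588 t 28.7 j6 1.3
   jaw [-0.44 -0.9   0.  ] fj -1.01 ee-cmd -0.01
118 [-0.4  0.7 -1.6] 0.589
125 [ 0.  -0.5 -0.8] 0.59
140 [ 0.2  0.2 -2. ] 0.589
ee [401.3 182.1 190. ] f [ 0.1  0.  -1.6] tq [-0.03  0.   -0.01] open 0.592 t 32.9 j6 -0.22
   jaw [-0.78 -0.62  0.  ] fj -0.05 ee-cmd -0.01
[array([278.2, 197.6]), array([278.6, 264.8])]
```

View pics/p1.png

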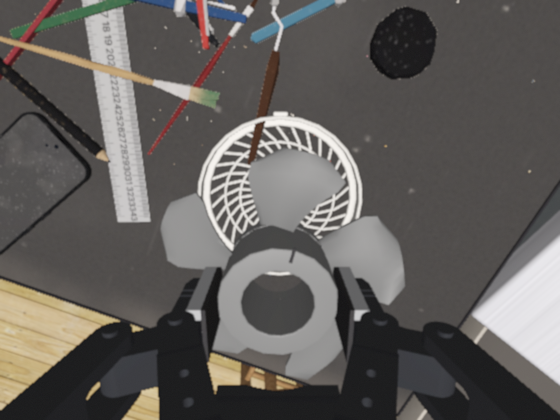

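Blade held level; guard centre at about (280.3,194.5), 3–4 mm from assumed, and the handle (tip (253,158)) falls in a vane gap. Lowering.

```bash
python3 - <<'E'
from grip import *
cal=bot.get_calibration("wrist"); G=ray(cal,280.3,194.5,18); print("guard",G.round(1))
bot.move_l([G[0],G[1],75],v=120)
for z in (60,52,48,45,43,41.5,40,39):
    bot.move_l([G[0],G[1],z],v=30); o=bot.observe(); print(z,o["contact_force"].round(1),o["ee_pos"][2].round(1))
    if o["contact_force"][2]>6: print("touch");break
print(o["clock"])
E
```

```text
guard [401.2 179.1  18. ]
60 [ 0.5 -1.6 -0.7] 60.0
52 [ 0.9 -0.4 -0.9] 51.8
48 [ 0.1 -0.2 -0.6] 47.7
45 [ 0.1 -0.2  0.1] 44.8
43 [-0.2 -0.9 -0.8] 42.9
41.5 [-0.7  0.3 -1.5] 41.4
40 [ 0.3  0.5 -0.8] 39.9
39 [-0.6 -0.3  1.1] 39.1
36.6917
```

Contact came at floor height, so the knife did not obstruct it. Releasing, retreating and checking.

```bash
python3 - <<'E'
from grip import *
bot.let_go(); bot.move_l([401.2,179.1,90],v=60); bot.move_l([401.2,179.1,280],v=200); bot.hold(.2)
cal=bot.get_calibration("wrist"); im=bot.camera("wrist"); s=bot.camera("scene"); rep(np.zeros(3))
print([proj(cal,(401.2,179.1,z)).round(1) for z in (18,42)])
cv2.imwrite("pics/f1.png",np.hstack([cv2.resize(im[70:270,180:380],(400,400)),cv2.resize(s[110:370,230:400],(393,600))[100:500]])[:,:,::-1])
E
```

```text
ee [401.1 179.  279.5] f [-0.8  0.2  0.2] tq [0.01 0.02 0.02] open 1.001 t 39.5 j6 -0.21
   jaw [-0.78 -0.62  0.  ] fj 0.48 ee-cmd -425.23
[array([277.5, 177.7]), array([277.5, 182. ])]
```

View pics/f1.png

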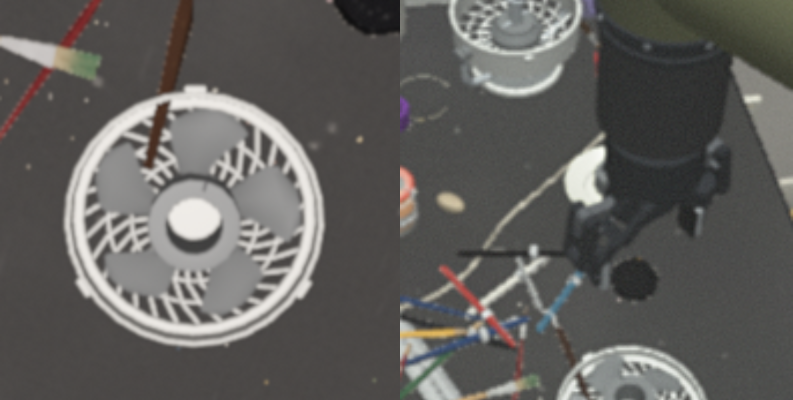

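```bash
python3 - <<'E'
from h import *
bot.hand_in(); print(bot.observe()["clock"])
E
```

```text
the job is handed in; nothing more can be done
the job is handed in; nothing more can be done
```

I handed the job in at about 40 s of the 61 s allowed. The spinner is in the saucer and the blade is in the guard, hub up. No verdict is reported.

- **Spinner:** I turned it about 2.7 rad clockwise while following the thread's rise. The tool force stayed under about 8 N. It lifted off freely, and a picture after release showed it upright on the saucer's floor.
- **Blade:** It lifted straight off the shaft and went into the guard, with contact at floor height. The last wrist picture showed it flat, hub up and within a few millimetres of the guard's middle, with the gripper open and clear.
- **Knife handle:** A palette-knife handle reaches over the guard's rim, apparently passing through it. I set the blade with a gap between two vanes over it and felt no obstruction.
- **Disagreement:** The top camera's early positions differed from the wrist camera's by 6 to 9 mm in x. I used the wrist camera's; for the spinner, the grip forces agreed with it.
- **Not checked:** In the last picture the arm hid part of the saucer. I did not measure the bystanders again at the end, but no unexpected contact showed up in the forces.

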